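# Set the eccentric guide roller and check the gap with a jar

## Task

Turn the guide's eccentric roller counter-clockwise by its bar grip until the bar's pointed end points at the small index pin, and let go. Then check the gap with the smaller of the two red-capped jars: stand it upright on the plate in the open left end of the lane beside the fence, slide it along the plate between fence and roller up to the end stop, and leave it standing there. Leave the larger jar and the roller setting alone.

Things in the scene. Friction and masses are not known exactly. Their poses are not given: they have to be found in the camera images.
- guide: Fixed aluminium plate 130 x 280 x 8 mm. Origin: centre of its underside; x across the lane (away from robot), y along it (left), z up; yaw within 9 deg. Steel fence on the near side, inner face at x=-45 mm, y -131..131. Left (+y) end open; right end has a stop block across, face at y=-115. Fence and stop tops 32 mm above the worktop. Eccentric roller on the far side, bolt axis at x=26, y=0.
- eccentric (a joint): Roller angle about its upright bolt, rad, grows counter-clockwise from above; travel -0.1..2.6, stiff (0.2 N m), stays put; starts 0.05..0.4. Roller 44 mm across, top 32 mm above worktop, centre 14 mm off the bolt towards the bar's point. Gap to fence 35+14(1-cos angle) mm. 0: point looks at the fence (guide -x), too tight for the jar; 1.309: it points at the index pin, gap 45 mm.
- eccentric_grip (a point): On the bolt axis at grip height, 58 mm above the worktop; its x axis points along the bar to the pointed end and turns with it. Dark steel bar, 12 mm thick, flat upright sides, 42 to 68 mm above the worktop, blunt end 14 mm from the axis, narrowed (7 mm) beyond 22 mm to its point at 38 mm. Roller, fence, stop and pin stay below 35 mm; fingers pass above them.
- index_pin (a point): Top of the upright index pin, 7 mm thick, 28 mm above the worktop, 54 mm from the bolt axis.
- small_jar: The gauge: the smaller white jar with a red cap, 38 mm across, 82 mm high, 0.12 kg, standing loose on the worktop left of the guide. Origin at the centre of its underside, z up. Gripped about 60 mm above its underside the fingers pass above the fence.
- large_jar: Bystander: the larger white jar with a red cap, 52 mm across, 105 mm high. Origin at the centre of its underside. The two jars may stand either way round.
- lane_start (a point): On the plate's top in the open left end of the lane, 90 mm left of the gap, 22.7 mm from the fence (midway through the set gap): a good place for the centre of the jar's underside when set down.
- lane_gap (a point): Point on the plate's top on the same line, beside the roller, midway in the set gap.
- lane_end (a point): Point on the plate's top on the same line, where the centre of the jar's underside stands when the jar touches the end stop.

How it is judged:
On the way, in this order (a step that is already met when the one before it is completed fails the run):
1. the eccentric points at the index pin within 12 degrees and is let go (value of joint eccentric between 1.099 and 1.519 rad and contact force between the fingers and eccentric below 0.1 N), for 0.2 s.
2. the small jar stands upright on the plate in the left part of the lane (y of small_jar in the frame of guide between 0.045 and 0.135 m and x of small_jar in the frame of lane_start between -0.02 and 0.02 m and height (world z) of small_jar below 0.016 m and angle between small_jar's own z axis and vertical below 0.2 rad), for 0.1 s.
3. the small jar is in the gap between fence and roller, low on the plate (horizontal distance between small_jar and lane_gap below 0.015 m and height (world z) of small_jar below 0.018 m and angle between small_jar's own z axis and vertical below 0.25 rad), for 0.02 s.
At the end, for the whole second after the job is handed in: The small jar stands upright and at rest on the plate, within 20 mm (horizontally) of its place against the end stop, and the eccentric still points at the index pin within 12 degrees (joint 1.10 to 1.52) (horizontal distance between small_jar and lane_end below 0.02 m and height (world z) of small_jar below 0.012 m and angle between small_jar's own z axis and vertical below 0.1 rad and linear speed of small_jar below 0.02 m/s and value of joint eccentric between 1.099 and 1.519 rad); the robot touches nothing.
It fails at once if the larger jar is moved by more than 30 mm or tipped (distance of large_jar from where it was at the start of the episode above 0.03 m or angle between large_jar's own z axis and vertical above 0.3 rad).
It also fails if it takes over 59 s, if anything falls off the work surface, if the arm or the gripper's body presses on something with over 40 N, if the wrist force passes 120 N, or if a joint passes its speed limit or range.

## Robot

A 7-joint arm with a two-finger parallel gripper is mounted at the origin on a cart in front of the work surface, level with it; the furniture and walls round the work are solid. World frame = base frame: x ahead of the robot, y to its left, z up, the work surface at z = 0. Lengths are in m, angles in rad, forces in N, time in s.
With the tool pointing down it reaches from about 0.425 to 0.8 m from the base axis. Payload 8.3 kg.
Tool frame: the origin (TCP) lies midway between the tips of the shut fingers; the grasp point (between the pads) lies 19 mm behind it (grip_point_offset is the distance from the TCP to the grasp point, in m); z points along the fingers, x is the direction in which the jaws open and shut, and the axes are right-handed (so a half turn about z gives the same grasp; the last joint's range is limited). The gripper opens to 85 mm and grips with 20 to 120 N. Pads are 22 mm wide; open, the fingers measure 114 mm over their backs; the gripper's body (76 mm by 85 mm) begins 54 mm behind the grasp point. The pads swing forward as they close: fully open they stand 13 mm farther back than shut.
Start: joints at [1.174, 0.383, 0.016, 1.37, -0.006, 1.388, -0.046], TCP at [0.205, -0.59, 0.231] pointing down, gripper open.
Joint ranges: [-2.95, 2.95], [-0.25, 2.06], [-1.52, 1.56], [0.18, 2.33], [-1.44, 4.58], [0.02, 2.06], [-3.01, 3.01]. Speed limits (rad/s): [2.39, 2.39, 3.01, 3.01, 3.14, 3.14, 3.14].

## Interface

Orientations are given as a unit quaternion [x, y, z, w].
In Python, from bench import * gives the robot as it stands. The module is installed in compiled form; this text tells all that it offers.
- The arm moves only by the tool step_arm, never from a script. Its argument "steps" is a list that holds one entry, the list of rows, each a list of 4 numbers: the shift along the tool's x, y, z in m, then the turn about the tool's z in degrees. A call has 1 to 5 rows; each row is the pose to reach, as a shift and turn from the pose commanded when the call began, along the tool's axes at that moment; what a row does not reach only later rows make up. A row lasts 1/12 s, in which the tool goes at most 41.7 mm and 7.16 degrees, less where a joint would pass 70% of its speed; a pose out of reach is approached as far as the arm can. A call with a gripper value outside its range is refused whole. "fingers" is the finger opening in m, from 0 to 0.0854, set as the call begins (left out, the last holds). The fingers move at their own pace and stop on an object; "squeeze" is the grip in N (left out, the last holds). Time passes only in rows, so rows that repeat a pose let the fingers close. It gives the time, the measured TCP pose, the force and the opening at its end, in the units of the state.
- sense(): the state, without advancing time (a new reading comes with each control period).
- get_image(name): name is "scene" or "top" or "wrist"; returns a dict with "color" (420x560x3 uint8, red, green, blue), "vfov" (degrees; the focal length in pixels is half the picture's height over the tangent of half this angle, whatever the lens; pixels are square), "cx", "cy" (the principal point, pixels), "distortion" ([k1, k2, p1, p2, k3] as OpenCV has them; the pictures are not rectified), "rvec" (rotation vector, rad) and "tvec" (3), from world to camera coordinates, as OpenCV has them; the wrist camera has in their place "tool_from_camera" (4x4, takes a point from camera to tool coordinates, whose origin is the TCP and whose axes are the tool frame's). Camera axes: x right, y down, z forward; pixel columns grow to the right and rows downward; lengths in m; the calibration is good to about 2 mm. A picture is of the moment at which its call begins: read the wrist's pose just before it. There is no depth.
- job_done(): hands the job in, once; it reports no verdict.
Trained networks look in a picture, given as the dict that the camera call returned (one of the last four; its "shot" number tells which), for a name from the list of things; names that differ only in an ending like _2 or _b are one class to them, and where a whole thing is asked for, a point or a joint stands for the part that bears it (a point fixed in the world has none). Each returns a list of dicts, best first, with "p" (0 to 1); they miss things now and then, are a little off and sometimes report something else, mostly with a low value. They report only what shows in the picture. A call takes as long as a camera call.
- spot_in(query, picture): "box" ([left, top, right, bottom] in pixels, round what is visible of it).
The state is a dict: "clock": time; "qpos": joint angles; "qvel": joint speeds; "joint_efforts": joint torques, N m; "tool_pos": TCP position; "ee_rot": TCP orientation; "contact_force": force on the tool from outside, world axes, zero at the start; "wrist_torque": the same for the moment, N m; "opening": finger opening in m.
Only numpy, scipy, OpenCV 4.12 (cv2) and the standard library are available. Lean on these libraries where they do the work, as an engineer would, in place of code of your own. Each camera call takes 0.05 s, during which the arm holds its last target. There are 200 camera calls.

## Working session

There is one attempt and no reset: what is moved stays moved. The work goes in short steps, Python scripts to look and compute and a tool call to move; the robot and the scene stay as the last step left them, time stands still between calls to the robot, and variables do not carry over. Pictures are saved under pics/ and viewed, about 8 in all and at most 12, crops included, and the job is handed in when it is done.

Besides the shell and the picture viewer there is one more tool, called after "Emit:" by a JSON object that holds its "op" and its "data". step_arm: Moves the arm, as the interface text tells. Its arguments: {"type":"object","properties":{"steps":{"type":"array"},"fingers":{"type":"number"},"squeeze":{"type":"number"}},"required":["steps"]}

```bash
mkdir -p pics; cat > h.py <<'E'
from bench import *
import numpy as np, cv2
from scipy.spatial.transform import Rotation as R
def cam(im):
    h=im["color"].shape[0]; f=h/2/np.tan(np.radians(im["vfov"])/2)
    K=np.array([[f,0,im["cx"]],[0,f,im["cy"]],[0,0,1]]); D=np.array(im["distortion"],float)
    if "rvec" in im:
        Rm=cv2.Rodrigues(np.array(im["rvec"],float))[0]; t=np.array(im["tvec"],float).ravel()
    else:
        s=im["st"]; T=np.eye(4); T[:3,:3]=R.from_quat(s["ee_rot"]).as_matrix(); T[:3,3]=s["tool_pos"]
        C=np.linalg.inv(T@np.array(im["tool_from_camera"])); Rm,t=C[:3,:3],C[:3,3]
    return K,D,Rm,t
def shot(n):
    s=sense(); im=dict(get_image(n)); im["st"]=s; return im
def world(im,uv,z):
    K,D,Rm,t=cam(im); p=cv2.undistortPoints(np.array(uv,float).reshape(-1,1,2),K,D).reshape(-1,2)
    d=np.c_[p,np.ones(len(p))]@Rm; c=-Rm.T@t
    return c+d*((z-c[2])/d[:,2])[:,None]
def pix(im,P):
    K,D,Rm,t=cam(im); return cv2.projectPoints(np.array(P,float).reshape(-1,1,3),cv2.Rodrigues(Rm)[0],t,K,D)[0].reshape(-1,2)
def save(im,name,crop=None,s=1):
    c=im["color"][:,:,::-1]
    if crop: c=c[crop[1]:crop[3],crop[0]:crop[2]]
    cv2.imwrite("pics/"+name,cv2.resize(c,None,fx=s,fy=s,interpolation=cv2.INTER_CUBIC))
E
cat > a.py <<'E'
from h import *
s=sense(); print({k:np.round(v,3) for k,v in s.items()})
out=[]
for n in ["top","scene"]:
    im=shot(n); 
    for q in ["small_jar","large_jar","guide","eccentric","eccentric_grip","index_pin"]:
        try:
            r=spot_in(q,im); print(n,q,[(np.round(d["box"],0),round(d["p"],2)) for d in r[:2]])
        except Exception as e: print(n,q,e)
    out.append(im["color"][:,:,::-1]); save(im,n+"0.png",s=1.4)
E
python3 a.py
```

```text
{'clock': np.float64(0.0), 'qpos': array([ 1.174,  0.384,  0.016,  1.371, -0.006,  1.388, -0.047]), 'qvel': array([-0.001, -0.002, -0.   , -0.002,  0.001, -0.001, -0.   ]), 'joint_efforts': array([-0.0000e+00, -6.2760e+01,  8.4400e-01, -3.7182e+01,  1.6000e-02,
        1.4000e-02,  0.0000e+00]), 'tool_pos': array([ 0.205, -0.59 ,  0.23 ]), 'ee_rot': array([ 0.815, -0.58 , -0.001, -0.001]), 'contact_force': array([-0.59 , -0.213,  0.824]), 'wrist_torque': array([0.002, 0.015, 0.001]), 'opening': np.float64(0.085)}
top small_jar [(array([202., 210., 222., 226.]), 0.59)]
top large_jar [(array([146., 215., 178., 241.]), 0.69)]
top guide [(array([277., 174., 395., 230.]), 0.92)]
top eccentric [(array([330., 179., 349., 204.]), 0.6)]
top eccentric_grip [(array([328., 181., 348., 206.]), 0.66), (array([276., 170., 399., 232.]), 0.47)]
top index_pin [(array([276., 172., 399., 230.]), 0.8)]
scene small_jar [(array([254., 222., 275., 270.]), 0.95)]
scene large_jar [(array([215., 238., 252., 309.]), 0.96)]
scene guide [(array([268., 168., 382., 232.]), 0.73)]
scene eccentric [(array([311., 168., 330., 196.]), 0.73)]
scene eccentric_grip [(array([314., 169., 335., 194.]), 0.89)]
scene index_pin [(array([274., 170., 378., 233.]), 0.88)]
```

```bash
cat > b.py <<'E'
from h import *
im=shot("top"); save(im,"top1.png",(130,150,410,255),2.85)
im2=shot("scene"); save(im2,"scene1.png",(190,140,400,320),3.5)
K,D,Rm,t=cam(im); print("campos",-Rm.T@t)
K,D,Rm,t=cam(im2); print("campos2",-Rm.T@t)
print("top jar caps",world(im,[[212,218]],.07).round(3),world(im,[[162,228]],.09).round(3))
print("bases scene",world(im2,[[264.5,266]],0).round(3),world(im2,[[233.5,304]],0).round(3))
print("guide corners bbox",world(im,[[277,174],[395,174],[395,230],[277,230]],.01).round(3))
print("ecc",world(im,[[338,192]],.06).round(3))
E
python3 b.py
```

```text
campos [0.30541157 0.0909033  1.17023034]
campos2 [-0.03147935  0.71741652  0.49429613]
top jar caps [[0.409 0.205 0.07 ]] [[0.386 0.311 0.09 ]]
bases scene [[0.409 0.214 0.   ]] [[0.383 0.325 0.   ]]
guide corners bbox [[ 0.518  0.06   0.01 ]
 [ 0.518 -0.219  0.01 ]
 [ 0.386 -0.214  0.01 ]
 [ 0.387  0.06   0.01 ]]
ecc [[ 0.468 -0.075  0.06 ]]
```

View pics/top1.png

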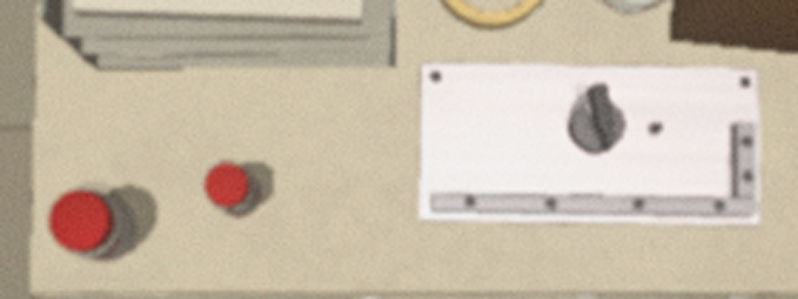

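View pics/scene1.png

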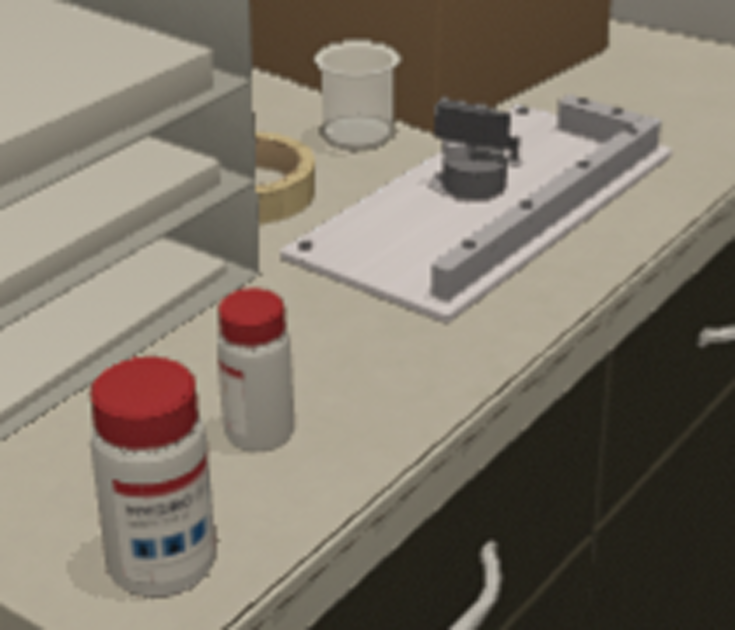

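The views show the small jar at top-crop px (227,185) and the large jar at (82,220). The guide's corners are at about (420,65), (757,70), (760,220) and (418,218). The bar points towards the fence and the pin is at (655,128).

```bash
cat > c.py <<'E'
from h import *
im=shot("top"); o=lambda p:(np.array(p,float)+.5)/2.85-.5+np.array([130,150])
c=world(im,o([[420,65],[757,70],[760,220],[418,218]]),.008)
# local corners: far-left, far-right, near-right, near-left
L=np.array([[.065,.14],[.065,-.14],[-.065,-.14],[-.065,.14]])
m=c[:,:2].mean(0); H=L.T@(c[:,:2]-m); th=np.arctan2(H[0,1]-H[1,0],H[0,0]+H[1,1])
print(m,np.degrees(th)); Rt=np.array([[np.cos(th),-np.sin(th)],[np.sin(th),np.cos(th)]])
print((c[:,:2]-m-L@Rt.T).round(4))
print("bolt",m+Rt@[.026,0],"start",m+Rt@[-.0223,.09],"end",m+Rt@[-.0223,-.096])
print("pin",world(im,o([[655,128]]),.028),"expect",m+Rt@(np.array([.026,0])+.054*np.array([-np.cos(1.309),-np.sin(1.309)])))
w=shot("wrist"); print(np.round(w["tool_from_camera"],3),w["vfov"])
E
python3 c.py
```

```text
[ 0.45721674 -0.07919199] -0.6995928987633739
[[-0.0019 -0.0005]
 [-0.0027  0.0002]
 [ 0.0028  0.0001]
 [ 0.0018  0.0002]]
bolt [ 0.4832148  -0.07950945] start [0.43601729 0.01107358] end [ 0.43374625 -0.17491255]
pin [[ 0.4665664  -0.12962379  0.028     ]] expect [ 0.4686029  -0.13149495]
[[ 1.    -0.    -0.001 -0.001]
 [ 0.001  0.965  0.263 -0.066]
 [ 0.001 -0.263  0.965 -0.142]
 [ 0.     0.     0.     1.   ]] 70.57677295010338
```

Emit:
{"op": "step_arm", "data": {"steps": [[[-0.015,-0.017,0,0],[-0.042,-0.046,0,0],[-0.07,-0.077,0,0],[-0.098,-0.107,0,0],[-0.126,-0.138,0,0]]], "fingers": 0.085}}

```text
clock: 1.32
tool_pos: [0.2943, -0.4247, 0.2314]
ee_rot: [0.815, -0.58, 0.0, 0.0]
contact_force: [0.8, -1.0, 0.7]
opening: 0.0848
```

Emit:
{"op": "step_arm", "data": {"steps": [[[-0.028,-0.03,0,0],[-0.056,-0.061,0,0],[-0.084,-0.092,0,0],[-0.112,-0.123,0,0],[-0.14,-0.153,0,0]]]}}

```text
clock: 1.73
tool_pos: [0.3932, -0.242, 0.2317]
ee_rot: [0.815, -0.58, 0.001, 0.0]
contact_force: [1.2, -0.7, -0.5]
opening: 0.0851
```

Emit:
{"op": "step_arm", "data": {"steps": [[[-0.028,-0.03,0.005,3],[-0.056,-0.061,0.01,6],[-0.084,-0.092,0.02,9],[-0.11,-0.123,0.025,12],[-0.125,-0.139,0.03,12]]]}}

```text
clock: 2.15
tool_pos: [0.4845, -0.0752, 0.2014]
ee_rot: [0.75, -0.661, 0.0, -0.001]
contact_force: [0.2, 1.2, -0.0]
opening: 0.0851
```

Emit:
{"op": "step_arm", "data": {"steps": [[[0,0,0,0],[0,0,0,0]]]}}

```text
clock: 2.32
tool_pos: [0.4832, -0.0785, 0.2011]
ee_rot: [0.751, -0.66, -0.0, -0.0]
contact_force: [-0.2, -0.2, -0.6]
opening: 0.0849
```

```bash
cat > d.py <<'E'
from h import *
im=shot("wrist"); np.save("w1.npy",im,allow_pickle=True)
for q in ["guide","eccentric","eccentric_grip","index_pin","small_jar"]:
    print(q,[(np.round(d["box"],0),round(d["p"],2)) for d in spot_in(q,im)[:2]])
save(im,"w1.png",None,1.4)
E
python3 d.py
```

```text
guide [(array([160., 139., 408., 275.]), 0.7)]
eccentric [(array([269., 178., 308., 239.]), 0.7)]
eccentric_grip [(array([267., 175., 305., 238.]), 0.92)]
index_pin [(array([160., 136., 409., 280.]), 0.61)]
small_jar [(array([  0., 198.,  65., 248.]), 0.56), (array([266., 177., 309., 240.]), 0.44)]
```

View pics/w1.png

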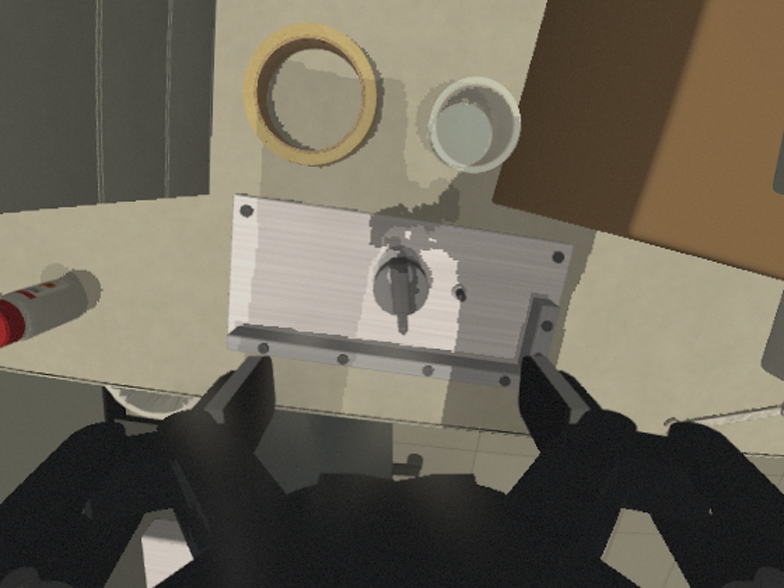

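The wrist view shows the plate corners at (234,195), (572,244) and (228,350), the pin top at (459,291), and the bar running from its blunt end near (401,258) to its tip at (403,332). I'll fit the guide pose and the bar angle.

```bash
cat > e.py <<'E'
from h import *
from scipy.optimize import least_squares
im=np.load("w1.npy",allow_pickle=True).item()
o=lambda p:(np.array(p,float)+.5)/1.4-.5
obs=o([[234,195],[572,244],[228,350],[459,291]])
loc=np.array([[.065,.14,.008],[.065,-.14,.008],[-.065,.14,.008],[.026-.054*np.cos(1.309),-.054*np.sin(1.309),.028]])
def G(p,l): c,s=np.cos(p[2]),np.sin(p[2]); l=np.atleast_2d(l); return np.c_[p[0]+c*l[:,0]-s*l[:,1],p[1]+s*l[:,0]+c*l[:,1],l[:,2]]
r=least_squares(lambda p:(pix(im,G(p,loc))-obs).ravel(),[.457,-.079,-.01])
p=r.x; print(p,np.degrees(p[2]),r.fun.reshape(-1,2).round(1))
print("bolt",G(p,[.026,0,0])[0],"start",G(p,[-.0223,.09,0])[0],"gap",G(p,[-.0223,0,0])[0],"end",G(p,[-.0223,-.096,0])[0])
tip=world(im,o([[403,332]]),.066)[0]; b=G(p,[.026,0,0])[0]
v=tip[:2]-b[:2]; print("tip r",np.hypot(*v),"yaw",np.degrees(np.arctan2(v[1],v[0])))
# edge fit of bar: draw candidate bars
c=im["color"][:,:,::-1].copy(); c=cv2.resize(c[110:290,150:420],None,fx=2.9,fy=2.9,interpolation=cv2.INTER_CUBIC)
D=lambda q:np.int32((pix(im,q)-[150,110]+.5)*2.9-.5)
def bar(th,z,e=0,f=0):
    u=np.array([-np.cos(th),-np.sin(th)]); n=np.array([-u[1],u[0]]); 
    l=[[-.014,-.006],[.022,-.006],[.022,-.0035],[.038,0],[.022,.0035],[.022,.006],[-.014,.006]]
    return G(p,[[*(np.array([.026,0])+a*u+d*n),z] for a,d in l])
for th,col in [(.15,(0,255,0)),(.3,(0,0,255))]: cv2.polylines(c,[D(bar(th,.068))],True,col,1)
cv2.polylines(c,[D(G(p,[[.065,.14,.008],[.065,-.14,.008],[-.065,-.14,.008],[-.065,.14,.008]]))],True,(255,0,0),1)
cv2.imwrite("pics/ov.png",c)
q=sense()["ee_rot"]; x=R.from_quat(q).as_matrix()[:,0]; print("x yaw",np.degrees(np.arctan2(x[1],x[0])))
E
python3 e.py
```

```text
[ 0.45511248 -0.07903602 -0.0009024 ] -0.051703437167644944 [[-2.7  0.8]
 [ 1.7 -2.1]
 [-1.  -2.2]
 [ 1.9  3.8]]
bolt [ 0.48111246 -0.07905948  0.        ] start [0.4328937  0.01098407 0.        ] gap [ 0.43281248 -0.0790159   0.        ] end [ 0.43272585 -0.17501586  0.        ]
tip r 0.036342864022165355 yaw -167.61239593900802
x yaw -83.00179898474768
```

View pics/ov.png

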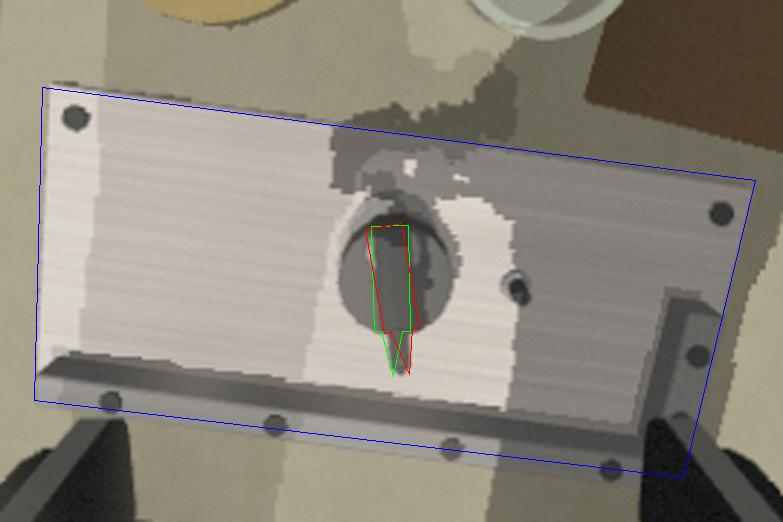

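```bash
sed -i 's/\[459,291\]/[461,297]/' e.py; python3 e.py
```

```text
[ 0.45385216 -0.07955971 -0.00565324] -0.32390679942429906 [[-2.   1.4]
 [ 2.  -0.3]
 [-0.8 -1.8]
 [ 0.8  0.9]]
bolt [ 0.47985174 -0.07970669  0.        ] start [0.4320613  0.01056492 0.        ] gap [ 0.43155251 -0.07943364  0.        ] end [ 0.4310098  -0.17543211  0.        ]
tip r 0.03497451866842744 yaw -168.2049242955086
x yaw -83.00179898474768
```

Emit:
{"op": "step_arm", "data": {"steps": [[[0,0.001,0.015,-2],[0,0.002,0.045,-5],[0.001,0.003,0.075,-5],[0.001,0.003,0.09,-5],[0.001,0.003,0.09,-5]]], "fingers": 0.05}}

```text
clock: 3.03
tool_pos: [0.4773, -0.0822, 0.108]
ee_rot: [0.777, -0.629, -0.003, 0.001]
contact_force: [0.1, -1.4, 0.4]
opening: 0.0503
```

```bash
cat > f.py <<'E'
from h import *
from scipy.optimize import least_squares
im=shot("wrist"); np.save("w2.npy",im,allow_pickle=True); print(im["st"]["tool_pos"])
c=im["color"][:,:,::-1].copy()
s=im["st"]; M=R.from_quat(s["ee_rot"]).as_matrix()
# grip axis point and jaw line at bar-top height
b=[.480,-.0797]
for th,col in [(.215,(0,255,0))]:
    u=np.array([-np.cos(th-.006),-np.sin(th-.006)]); n=np.array([-u[1],u[0]])
    l=[[-.014,-.006],[.022,-.006],[.022,-.0035],[.038,0],[.022,.0035],[.022,.006],[-.014,.006]]
    cv2.polylines(c,[np.int32(pix(im,[[*(np.array(b)+a*u+d*n),.068] for a,d in l]))],True,col,1)
cv2.imwrite("pics/w2.png",cv2.resize(c,None,fx=1.4,fy=1.4))
E
python3 f.py
```

```text
[ 0.4772585  -0.08221356  0.1079985 ]
```

View pics/w2.png

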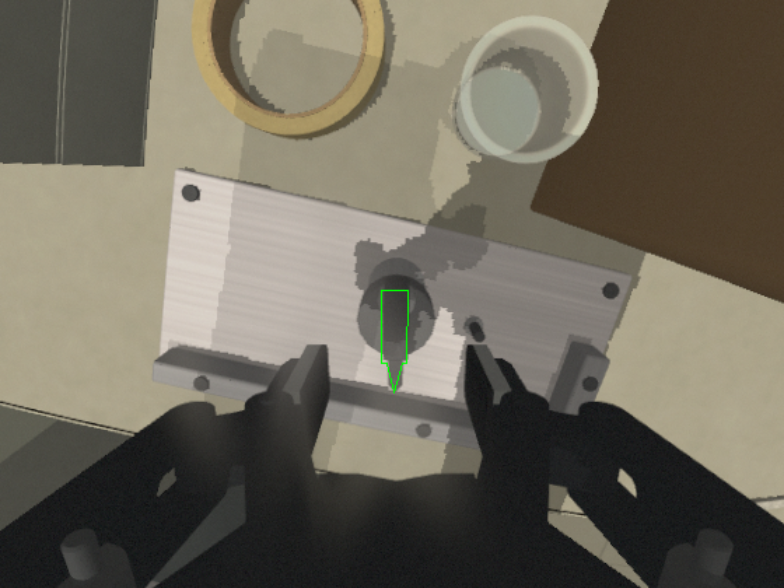

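Emit:
{"op": "step_arm", "data": {"steps": [[[-0.001,-0.002,0.01,0],[-0.002,-0.003,0.03,0],[-0.002,-0.003,0.05,0],[-0.002,-0.003,0.062,0],[-0.002,-0.003,0.067,0]]]}}

```text
clock: 3.5
tool_pos: [0.4826, -0.0791, 0.0436]
ee_rot: [0.778, -0.629, -0.0, 0.0]
contact_force: [-0.4, -0.4, -0.1]
opening: 0.0501
```

Emit:
{"op": "step_arm", "data": {"steps": [[[0,0,0,0],[0,0,0,0],[0,0,0,0],[0,0,0,0],[0,0,0,0]]], "fingers": 0.0, "squeeze": 50}}

```text
clock: 3.92
tool_pos: [0.484, -0.0803, 0.0458]
ee_rot: [0.777, -0.629, 0.002, -0.0]
contact_force: [0.9, -4.2, 5.7]
opening: 0.0111
```

Emit:
{"op": "step_arm", "data": {"steps": [[[0,0,0,0],[0,0,0,0],[0,0,0,0]]]}}

```text
clock: 4.17
tool_pos: [0.484, -0.0803, 0.0458]
ee_rot: [0.777, -0.629, 0.002, -0.0]
contact_force: [0.9, -4.3, 7.3]
opening: 0.0109
```

Emit:
{"op": "step_arm", "data": {"steps": [[[0,0,0,-4],[-0.001,0,0,-11],[-0.001,0,0,-18],[-0.002,0.001,0,-25],[-0.002,0.001,0,-32]]]}}

```text
clock: 4.58
tool_pos: [0.4835, -0.0794, 0.0459]
ee_rot: [0.922, -0.388, 0.003, 0.0]
contact_force: [5.2, -7.2, 2.1]
opening: 0.0108
```

Emit:
{"op": "step_arm", "data": {"steps": [[[0,0,0,-7],[-0.001,0,0,-14],[-0.001,0,0,-21],[-0.002,0.001,0,-28],[-0.002,0.001,0,-31]]]}}

```text
clock: 5.0
tool_pos: [0.4825, -0.0789, 0.0459]
ee_rot: [0.992, -0.127, 0.004, 0.001]
contact_force: [11.3, -8.1, -4.7]
opening: 0.0111
```

Emit:
{"op": "step_arm", "data": {"steps": [[[0,0,0,0],[0,0,0,0],[0,0,0,0]]]}}

```text
clock: 5.25
tool_pos: [0.4825, -0.0789, 0.0459]
ee_rot: [0.991, -0.13, 0.004, 0.001]
contact_force: [11.0, -9.6, -4.4]
opening: 0.0113
```

Emit:
{"op": "step_arm", "data": {"steps": [[[0,0,0,0],[0,0,0,0],[0,0,0,0],[0,0,0,0],[0,0,0,0]]], "fingers": 0.05}}

```text
clock: 5.67
tool_pos: [0.4788, -0.0761, 0.0443]
ee_rot: [0.992, -0.129, -0.0, -0.0]
contact_force: [0.7, 0.6, -0.2]
opening: 0.05
```

Emit:
{"op": "step_arm", "data": {"steps": [[[0,0,-0.015,0],[0,0,-0.045,0],[0,0,-0.08,0],[0,0,-0.11,0],[0,0,-0.12,0]]]}}

```text
clock: 6.08
tool_pos: [0.481, -0.0762, 0.1688]
ee_rot: [0.992, -0.129, 0.003, 0.0]
contact_force: [0.2, -0.5, 0.6]
opening: 0.0499
```

```bash
cat > g.py <<'E'
from h import *
im=shot("wrist"); np.save("w3.npy",im,allow_pickle=True); s=im["st"]; print(s["tool_pos"],s["contact_force"])
c=im["color"][:,:,::-1].copy()
b=[.480,-.0797]
for th,col in [(1.309,(0,255,0))]:
    u=np.array([-np.cos(th-.006),-np.sin(th-.006)]); n=np.array([-u[1],u[0]])
    l=[[-.014,-.006],[.022,-.006],[.022,-.0035],[.038,0],[.022,.0035],[.022,.006],[-.014,.006]]
    cv2.polylines(c,[np.int32(pix(im,[[*(np.array(b)+a*u+d*n),.068] for a,d in l]))],True,col,1)
    p=np.array(b)+.054*u; cv2.circle(c,tuple(int(v) for v in pix(im,[*p,.028])[0]),3,(0,0,255),1)
cv2.imwrite("pics/w3.png",cv2.resize(c,None,fx=1.4,fy=1.4))
t=shot("top"); save(t,"t3.png",(270,160,410,240),5)
for n,i in (("top",t),("scene",shot("scene"))):
    for q in ["small_jar","large_jar"]: print(n,q,[(np.round(d["box"],1),round(d["p"],2)) for d in spot_in(q,i)[:2]])
E
python3 g.py
```

```text
[ 0.48103355 -0.07619957  0.16876467] [ 0.19032065 -0.49757935  0.61809748]
top small_jar [(array([205.4, 206.3, 219.5, 227.9]), 0.83)]
top large_jar [(array([146.7, 216.2, 176.2, 241.1]), 0.73), (array([274.9, 173.5, 364.8, 230.2]), 0.29)]
scene small_jar [(array([252.9, 220.4, 277. , 269.7]), 0.71)]
scene large_jar [(array([214. , 238.4, 250.9, 309.2]), 0.87)]
```

View pics/w3.png

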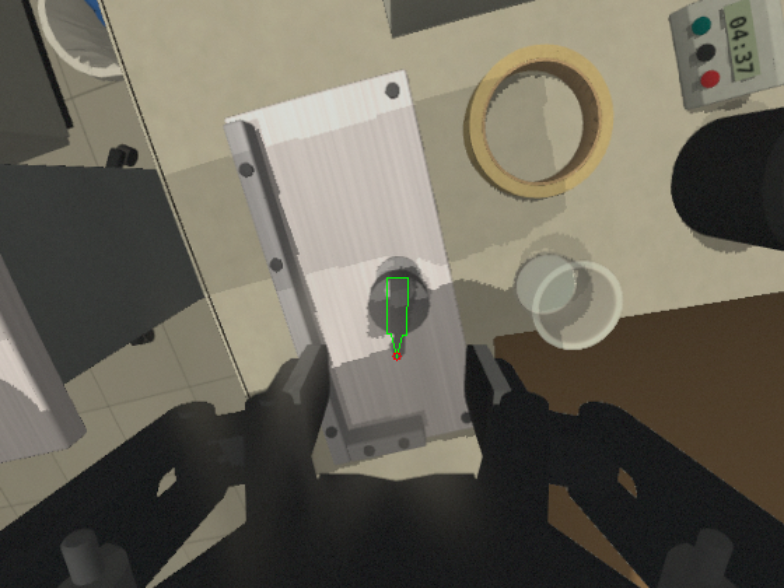

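The bar overlay for 1.309 rad matches the picture, with the tip over the pin at (397,356). Next is the small jar.

Emit:
{"op": "step_arm", "data": {"steps": [[[-0.008,-0.014,-0.01,0],[-0.022,-0.041,-0.02,0],[-0.038,-0.071,-0.03,0],[-0.055,-0.102,-0.03,0],[-0.072,-0.134,-0.03,0]]]}}

```text
clock: 6.85
tool_pos: [0.443, 0.0734, 0.1946]
ee_rot: [0.992, -0.13, 0.0, -0.0]
contact_force: [1.0, 0.2, -0.0]
opening: 0.0504
```

Emit:
{"op": "step_arm", "data": {"steps": [[[-0.017,-0.031,0,-7],[-0.034,-0.063,0,-14],[-0.051,-0.094,0,-21],[-0.062,-0.117,0,-28],[-0.068,-0.127,0,-35]]]}}

```text
clock: 7.27
tool_pos: [0.4084, 0.2162, 0.1944]
ee_rot: [0.984, 0.181, -0.0, -0.001]
contact_force: [0.1, 0.2, 1.0]
opening: 0.0499
```

Emit:
{"op": "step_arm", "data": {"steps": [[[0,0,0,-7],[0,0,0,-14],[0,0,0,-21],[0,0,0,-28],[0,0,0,-35]]]}}

```text
clock: 7.68
tool_pos: [0.4098, 0.2122, 0.1939]
ee_rot: [0.885, 0.466, -0.001, -0.0]
contact_force: [0.9, 0.5, -1.0]
opening: 0.0498
```

Emit:
{"op": "step_arm", "data": {"steps": [[[0,0,0,-7],[0,0,0,-14],[0,0,0,-21],[0,0,0,-28],[0,0,0,-34.5]]], "fingers": 0.07}}

```text
clock: 8.1
tool_pos: [0.4099, 0.2121, 0.194]
ee_rot: [0.707, 0.707, -0.0, -0.0]
contact_force: [0.5, 0.5, -0.3]
opening: 0.0699
```

Emit:
{"op": "step_arm", "data": {"steps": [[[0,0,0,0],[0,0,0,0]]]}}

```text
clock: 8.27
tool_pos: [0.4101, 0.2119, 0.194]
ee_rot: [0.71, 0.704, -0.0, -0.0]
contact_force: [0.1, 0.6, 0.1]
opening: 0.07
```

```bash
cat > j.py <<'E'
from h import *
im=shot("wrist"); np.save("w4.npy",im,allow_pickle=True); s=im["st"]; print(s["tool_pos"],s["qpos"].round(2))
x=R.from_quat(s["ee_rot"]).as_matrix()[:,0]; print("x yaw",np.degrees(np.arctan2(x[1],x[0])))
for q in ["small_jar","large_jar"]: print(q,[(np.round(d["box"],0),round(d["p"],2)) for d in spot_in(q,im)[:2]])
c=im["color"]; hsv=cv2.cvtColor(c,cv2.COLOR_RGB2HSV); m=((hsv[...,1]>140)&((hsv[...,0]<8)|(hsv[...,0]>172))&(hsv[...,2]>70)).astype(np.uint8)
n,l,st,ce=cv2.connectedComponentsWithStats(m)
for i in range(1,n):
    if st[i,4]>300: print(st[i],ce[i].round(1),world(im,[ce[i]],.075).round(4))
save(im,"w4.png",None,1.4)
E
python3 j.py
```

```text
[0.41012363 0.21191549 0.19403957] [ 0.5   0.18 -1.14  1.82  0.17  1.25  0.87]
x yaw 89.45053993772042
small_jar [(array([261., 176., 302., 230.]), 0.66)]
large_jar [(array([353., 144., 444., 211.]), 0.69)]
[ 379  153   63   58 2774] [410.6 181.4] [[0.3884 0.3277 0.075 ]]
[265 192  35  27 686] [282.1 205.4] [[0.4095 0.2119 0.075 ]]
```

View pics/w4.png

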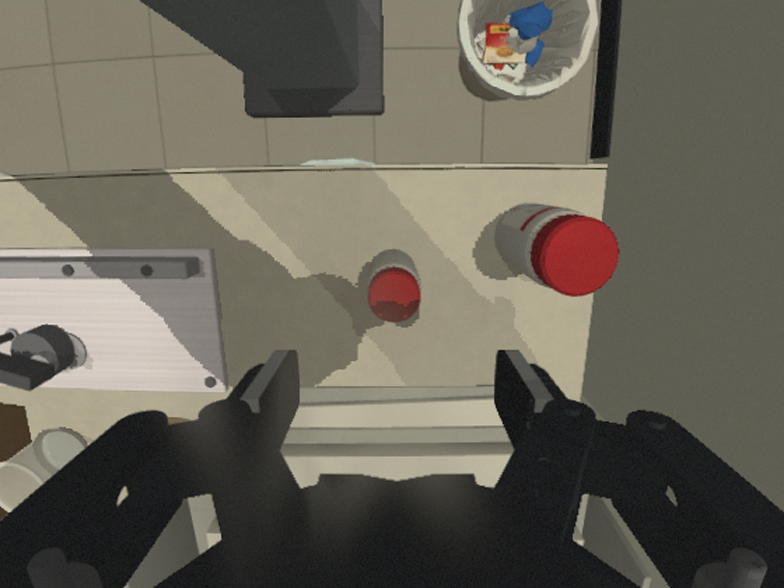

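The small cap is centred at about (394,296), which puts the jar at (0.413, 0.212). The large jar is 118 mm away and clear of the jaws, so I'm descending.

Emit:
{"op": "step_arm", "data": {"steps": [[[0,0.003,0.015,0],[0,0.003,0.05,0],[0,0.003,0.085,0],[0,0.003,0.11,0],[0,0.003,0.12,0]]]}}

```text
clock: 8.83
tool_pos: [0.4117, 0.2105, 0.071]
ee_rot: [0.71, 0.704, -0.002, -0.001]
contact_force: [-0.8, -0.5, 0.7]
opening: 0.0701
```

Emit:
{"op": "step_arm", "data": {"steps": [[[0,0,0.012,0],[0,0,0.024,0],[0,0,0.034,0],[0,0,0.036,0],[0,0,0.036,0]]]}}

```text
clock: 9.25
tool_pos: [0.4138, 0.2117, 0.0383]
ee_rot: [0.709, 0.705, -0.0, -0.0]
contact_force: [-0.2, 0.3, 0.5]
opening: 0.0698
```

Emit:
{"op": "step_arm", "data": {"steps": [[[0,0,0,0],[0,0,0,0],[0,0,0,0],[0,0,0,0],[0,0,0,0]]], "fingers": 0.02, "squeeze": 30}}

```text
clock: 9.67
tool_pos: [0.4144, 0.2118, 0.0391]
ee_rot: [0.709, 0.705, 0.001, 0.0]
contact_force: [-0.2, -0.8, 6.3]
opening: 0.037
```

Emit:
{"op": "step_arm", "data": {"steps": [[[0,0,0,0],[0,0,0,0]]]}}

```text
clock: 9.83
tool_pos: [0.4144, 0.2118, 0.0391]
ee_rot: [0.71, 0.705, 0.001, 0.0]
contact_force: [-1.0, -1.2, 6.4]
opening: 0.0368
```

Emit:
{"op": "step_arm", "data": {"steps": [[[0,0,-0.01,0],[0,0,-0.025,0],[0,0,-0.04,0],[0,0,-0.055,0],[0,0,-0.055,0]]]}}

```text
clock: 10.25
tool_pos: [0.415, 0.2127, 0.0962]
ee_rot: [0.709, 0.705, 0.002, 0.001]
contact_force: [0.6, 0.9, -0.5]
opening: 0.0363
```

Emit:
{"op": "step_arm", "data": {"steps": [[[-0.012,0.001,0,0],[-0.036,0.004,0,0],[-0.066,0.007,0,0],[-0.096,0.01,0,0],[-0.126,0.013,0,0]]]}}

```text
clock: 10.67
tool_pos: [0.4255, 0.0843, 0.093]
ee_rot: [0.709, 0.705, -0.0, -0.0]
contact_force: [0.5, -0.2, -0.3]
opening: 0.0368
```

Emit:
{"op": "step_arm", "data": {"steps": [[[-0.03,0.003,0,0],[-0.055,0.005,0,0],[-0.07,0.007,0,0],[-0.075,0.007,0,0],[-0.075,0.007,0,0]]]}}

```text
clock: 11.08
tool_pos: [0.4322, 0.0094, 0.093]
ee_rot: [0.71, 0.704, -0.0, -0.0]
contact_force: [-0.1, 0.3, -0.1]
opening: 0.0371
```

```bash
cat > k.py <<'E'
from h import *
im=shot("wrist"); np.save("w5.npy",im,allow_pickle=True); s=im["st"]; print(s["tool_pos"],s["contact_force"].round(1),s["opening"])
t=shot("top"); sc=shot("scene"); np.save("t5.npy",t,allow_pickle=True); np.save("s5.npy",sc,allow_pickle=True)
a=cv2.resize(im["color"][:,:,::-1],(560,420)); a=a[60:360]
b=cv2.resize(sc["color"][150:250,250:400,::-1],None,fx=3,fy=3,interpolation=cv2.INTER_CUBIC)
cv2.imwrite("pics/w5.png",cv2.resize(im["color"][:,:,::-1],None,fx=1.4,fy=1.4,interpolation=cv2.INTER_CUBIC)); cv2.imwrite("pics/s5.png",cv2.resize(b,None,fx=1.6,fy=1.6))
E
python3 k.py
```

```text
[0.43215295 0.00936513 0.09301264] [-0.1  0.3 -0.1] 0.037091352591416445
```

View pics/w5.png

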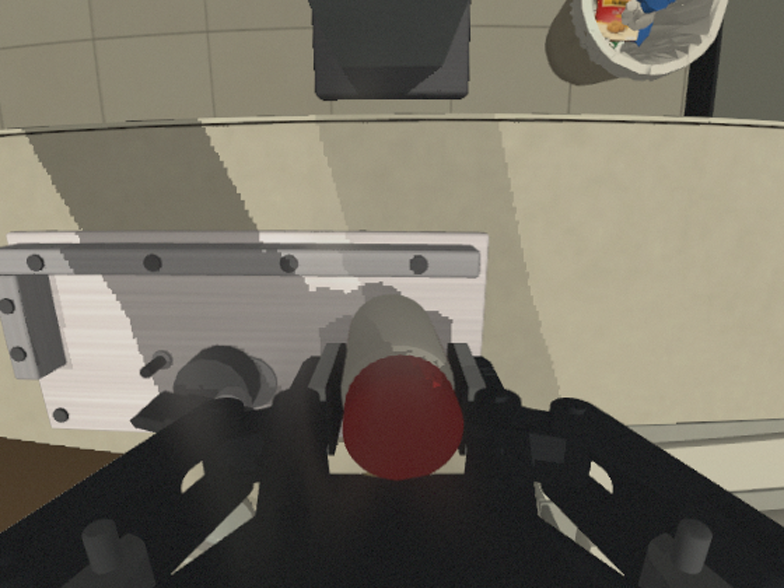

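The wrist view shows the jar held upright over the lane's left end. The fence's inner top edge is at row ~276, its left end at (480,262), and the cap is centred at (403,417). Next I'll compute jar position relative to fence.

```bash
cat > l.py <<'E'
from h import *
im=np.load("w5.npy",allow_pickle=True).item(); o=lambda p:(np.array(p,float)+.5)/1.4-.5
W=lambda p,z:world(im,o(p),z)[:,:2].round(4).tolist()
print("fence inner top",W([[470,277],[300,277],[110,275]],.032))
print("fence outer top",W([[470,248],[300,246],[110,245]],.032))
print("plate left near,right-ish near",W([[488,234],[200,232],[10,233]],.008))
print("fence left end",W([[480,262]],.032),"screws",W([[419,264],[289,264],[152,263],[36,262]],.032))
print("stop face top right edge",W([[46,280],[66,360]],.032),"pin",W([[150,370]],.028))
print("cap",W([[403,417]],.136),"cap lr",W([[343,417],[463,417]],.136))
g=im["color"].mean(2)
for c in (330,250,160,90): print(c,g[165:215,c].round(0).astype(int).tolist()) if 0 else None
E
python3 l.py
```

```text
fence inner top [[0.4116, 0.0472], [0.4107, -0.0381], [0.4084, -0.1373]]
fence outer top [[0.3969, 0.0467], [0.395, -0.0371], [0.3929, -0.1344]]
plate left near,right-ish near [[0.3931, 0.0606], [0.39, -0.0979], [0.3877, -0.2129]]
fence left end [[0.404, 0.0519]] screws [[0.4047, 0.0216], [0.404, -0.0432], [0.4025, -0.1136], [0.4008, -0.1777]]
stop face top right edge [[0.4105, -0.1741], [0.4561, -0.1732]] pin [[0.4636, -0.1276]]
cap [[0.4262, 0.0118]] cap lr [[0.4261, -0.0044], [0.4264, 0.0281]]
```

View pics/s5.png

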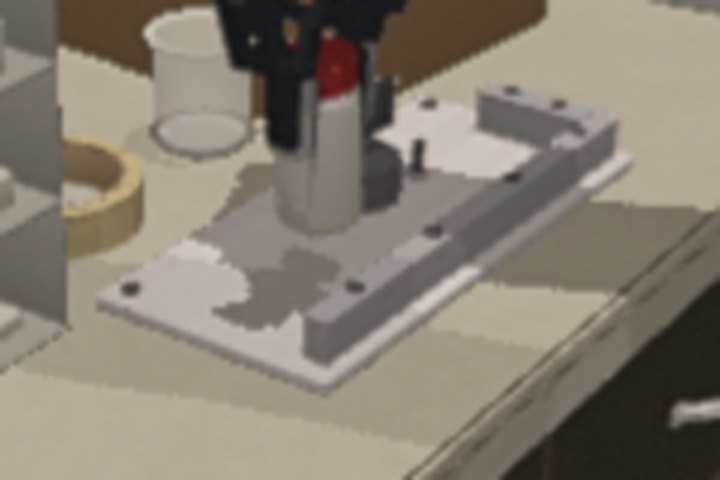

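```bash
cat > m.py <<'E'
from h import *
im=np.load("w5.npy",allow_pickle=True).item(); c=im["color"]
K,D,Rm,t=cam(im); print("cam",(-Rm.T@t).round(4))
o=lambda p:(np.array(p,float)+.5)/1.4-.5
for z in (.130,.136,.141): print(z,world(im,o([[403,357],[403,478],[343,417],[463,417]]),z)[:,:2].round(4).tolist())
# jar bottom front (near camera) edge at view row ~294, z=.054 -> underside rim
print("body near-bottom rim",world(im,o([[395,294]]),.054).round(4))
a=im["st"]
# scene camera: body silhouette bottom; s5 view scale 4.8, offset (250,150)
sc=np.load("s5.npy",allow_pickle=True).item()
q=lambda p:(np.array(p,float)+.5)/4.8-.5+np.array([250,150])
ang=np.linspace(0,2*np.pi,60)
for X in (.426,.429,.432,.435):
    for zb in (.048,.054):
        P=np.c_[X+.019*np.cos(ang),.0094+.019*np.sin(ang),0*ang+zb]; u=(pix(sc,P)-[250,150]+.5)*4.8-.5
        P2=P.copy();P2[:,2]=zb; w=pix(im,P)*1.4
        print(X,zb,"scene bottom l,r,b",u[:,0].min().round(),u[:,0].max().round(),u[:,1].max().round(),"wrist top row",w[:,1].min().round())
E
python3 m.py
```

```text
cam [0.3649 0.0106 0.2349]
0.13 [[0.4113, 0.012], [0.451, 0.0118], [0.4298, -0.0053], [0.4302, 0.0291]]
0.136 [[0.4086, 0.0119], [0.446, 0.0117], [0.4261, -0.0044], [0.4264, 0.0281]]
0.141 [[0.4064, 0.0119], [0.4419, 0.0117], [0.423, -0.0036], [0.4233, 0.0272]]
body near-bottom rim [[0.4141 0.0096 0.054 ]]
0.426 0.048 scene bottom l,r,b 289.0 375.0 254.0 wrist top row 276.0
0.426 0.054 scene bottom l,r,b 289.0 375.0 242.0 wrist top row 279.0
0.429 0.048 scene bottom l,r,b 284.0 369.0 252.0 wrist top row 282.0
0.429 0.054 scene bottom l,r,b 284.0 370.0 240.0 wrist top row 285.0
0.432 0.048 scene bottom l,r,b 278.0 364.0 250.0 wrist top row 288.0
0.432 0.054 scene bottom l,r,b 278.0 364.0 238.0 wrist top row 292.0
0.435 0.048 scene bottom l,r,b 273.0 358.0 248.0 wrist top row 294.0
0.435 0.054 scene bottom l,r,b 273.0 358.0 236.0 wrist top row 298.0
```

The scene and wrist views agree that the jar's base is at x≈0.433 and z≈0.054, on the lane line (≈0.434). I'm lowering it onto the plate.

Emit:
{"op": "step_arm", "data": {"steps": [[[0,0,0.008,0],[0,0,0.02,0],[0,0,0.032,0],[0,0,0.04,0],[0,0.001,0.044,0]]]}}

```text
clock: 11.65
tool_pos: [0.4324, 0.0114, 0.0479]
ee_rot: [0.709, 0.705, -0.0, -0.001]
contact_force: [-0.4, 0.2, -0.0]
opening: 0.0369
```

Emit:
{"op": "step_arm", "data": {"steps": [[[0,0,0.001,0],[0,0,0.002,0],[0,0,0.003,0],[0,0,0.003,0],[0,0,0.003,0]]]}}

```text
clock: 12.07
tool_pos: [0.434, 0.0107, 0.047]
ee_rot: [0.709, 0.705, 0.0, 0.0]
contact_force: [-1.3, 0.3, 3.2]
opening: 0.0366
```

Emit:
{"op": "step_arm", "data": {"steps": [[[0,0,0,0],[0,0,0,0],[0,0,0,0],[0,0,0,0],[0,0,0,0]]], "fingers": 0.055}}

```text
clock: 12.48
tool_pos: [0.4334, 0.0104, 0.0463]
ee_rot: [0.709, 0.705, -0.0, -0.0]
contact_force: [0.1, 0.3, -0.1]
opening: 0.0551
```

```bash
cat > k2.py <<'E'
from h import *
im=shot("wrist"); np.save("w6.npy",im,allow_pickle=True); s=im["st"]; print(s["tool_pos"],s["contact_force"].round(1))
sc=shot("scene"); c=im["color"][:,:,::-1].copy(); 
ang=np.linspace(0,2*np.pi,60); ring=lambda X,Y,z,r:np.c_[X+r*np.cos(ang),Y+r*np.sin(ang),0*ang+z]
for I,C in ((im,c),):
    cv2.polylines(C,[np.int32(pix(I,ring(.4345,.0105,.008,.019)))],True,(0,255,0),1)
    cv2.polylines(C,[np.int32(pix(I,[[.4120,.047,.032],[.4087,-.137,.032]]))],False,(255,0,0),1)
d=sc["color"][:,:,::-1].copy(); cv2.polylines(d,[np.int32(pix(sc,ring(.4345,.0105,.008,.019)))],True,(0,255,0),1)
d=cv2.resize(d[150:250,250:400],None,fx=2.8,fy=2.8,interpolation=cv2.INTER_CUBIC)
c=c[140:400,60:420]; c=cv2.resize(c,None,fx=1.05,fy=1.05,interpolation=cv2.INTER_CUBIC); H=max(len(c),len(d))
z=np.zeros((H,c.shape[1]+d.shape[1],3),np.uint8); z[:len(c),:c.shape[1]]=c; z[:len(d),c.shape[1]:]=d
cv2.imwrite("pics/w6.png",z); print(z.shape)
E
python3 k2.py
```

```text
[0.43336384 0.01040497 0.04629778] [ 0.1  0.3 -0.1]
(280, 798, 3)
```

View pics/w6.png

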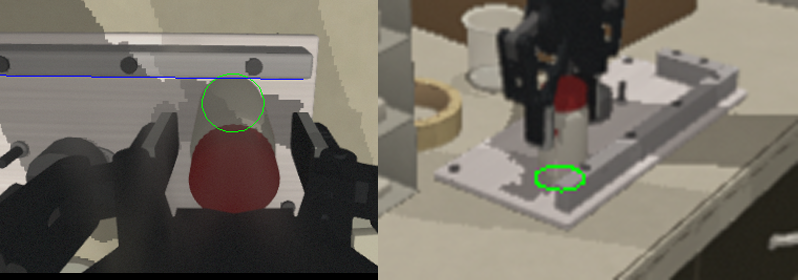

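```bash
cat > n.py <<'E'
from h import *
from scipy.optimize import least_squares
def red(im,box=None):
    hsv=cv2.cvtColor(im["color"],cv2.COLOR_RGB2HSV); m=((hsv[...,1]>120)&((hsv[...,0]<8)|(hsv[...,0]>172))&(hsv[...,2]>40)).astype(np.uint8)
    n,l,st,ce=cv2.connectedComponentsWithStats(m); return [(st[i],ce[i].round(1)) for i in range(1,n) if st[i,4]>25]
if __name__=="__main__":
    for n in ("scene","top","wrist"):
        im=shot(n); print(n,[(a.tolist(),b.tolist()) for a,b in red(im)])
        for P in ([.4345,.0105,.09],[.4345,.0105,.07],[.4345,.0105,.008]): print("   pred",P,pix(im,P).round(1))
        print("   net",[(np.round(d["box"],0),round(d["p"],2)) for d in spot_in("small_jar",im)[:2]])
        if n=="scene": im0=im
    g=im0["color"].mean(2)
    u,v=pix(im0,[.4345,.0105,.008])[0]; u=int(u); print(u,v,[(r,im0["color"][r,u].tolist()) for r in range(170,225,2)])
E
python3 n.py
```

```text
scene [([313, 177, 11, 13, 118], [317.8, 182.9]), ([216, 242, 30, 26, 655], [230.8, 254.6]), ([223, 272, 26, 10, 76], [235.4, 278.1])]
   pred [0.4345, 0.0105, 0.09] [[315.6 179.6]]
   pred [0.4345, 0.0105, 0.07] [[315.4 188.2]]
   pred [0.4345, 0.0105, 0.008] [[314.8 213.6]]
   net [(array([309., 177., 324., 218.]), 0.79)]
top [([147, 217, 22, 21, 361], [157.9, 227.1]), ([163, 337, 12, 13, 84], [169.5, 341.2])]
   pred [0.4345, 0.0105, 0.09] [[300.9 205.3]]
   pred [0.4345, 0.0105, 0.07] [[300.2 206.4]]
   pred [0.4345, 0.0105, 0.008] [[298.3 209.5]]
   net []
wrist [([433, 0, 22, 10, 129], [441.4, 3.6]), ([238, 263, 76, 80, 3553], [269.2, 309.0]), ([305, 265, 19, 61, 482], [315.2, 296.5])]
   pred [0.4345, 0.0105, 0.09] [[281.4 315. ]]
   pred [0.4345, 0.0105, 0.07] [[281.6 288.1]]
   pred [0.4345, 0.0105, 0.008] [[282.  238.8]]
   net [(array([238., 214., 325., 344.]), 0.87)]
314 213.594338388708 [(170, [47, 47, 46]), (172, [36, 37, 39]), (174, [33, 34, 36]), (176, [25, 26, 28]), (178, [48, 25, 25]), (180, [69, 25, 26]), (182, [81, 26, 26]), (184, [89, 27, 27]), (186, [89, 25, 25]), (188, [88, 25, 25]), (190, [107, 87, 79]), (192, [119, 115, 105]), (194, [116, 112, 103]), (196, [113, 107, 97]), (198, [114, 109, 100]), (200, [118, 113, 105]), (202, [131, 125, 115]), (204, [132, 127, 116]), (206, [132, 127, 116]), (208, [132, 128, 117]), (210, [132, 127, 117]), (212, [131, 126, 115]), (214, [141, 136, 129]), (216, [116, 112, 109]), (218, [107, 103, 102]), (220, [106, 103, 99]), (222, [102, 98, 97]), (224, [124, 118, 114])]
```

Scene network box (309,177)–(324,218) fits the predicted ring, and contact came at the expected height, so the jar is standing on the plate. Now I'll regrip it and slide.

Emit:
{"op": "step_arm", "data": {"steps": [[[0,0,0,0],[0,0,0,0],[0,0,0,0],[0,0,0,0],[0,0,0,0]]], "fingers": 0.02, "squeeze": 20}}

```text
clock: 13.3
tool_pos: [0.4335, 0.0103, 0.0464]
ee_rot: [0.709, 0.705, -0.0, 0.0]
contact_force: [-1.5, -1.5, 1.8]
opening: 0.0368
```

Emit:
{"op": "step_arm", "data": {"steps": [[[-0.005,0,0,0],[-0.015,0,0,0],[-0.027,0,0,0],[-0.039,0,0,0],[-0.05,0,0,0]]]}}

```text
clock: 13.72
tool_pos: [0.4332, -0.0405, 0.0464]
ee_rot: [0.709, 0.705, 0.0, -0.0]
contact_force: [-0.1, 1.5, 2.4]
opening: 0.0365
```

Emit:
{"op": "step_arm", "data": {"steps": [[[-0.009,0,0,0],[-0.018,-0.001,0,0],[-0.027,-0.001,0,0],[-0.036,-0.001,0,0],[-0.044,-0.001,0,0]]]}}

```text
clock: 14.13
tool_pos: [0.4318, -0.0843, 0.0464]
ee_rot: [0.709, 0.705, 0.0, -0.0]
contact_force: [0.1, 2.3, 2.8]
opening: 0.037
```

Emit:
{"op": "step_arm", "data": {"steps": [[[-0.01,0,0,0],[-0.02,0,0,0],[-0.03,0,0,0],[-0.04,0,0,0],[-0.05,0,0,0]]]}}

```text
clock: 14.55
tool_pos: [0.4315, -0.1344, 0.0463]
ee_rot: [0.709, 0.705, 0.0, -0.0]
contact_force: [-0.9, 2.5, 4.2]
opening: 0.0369
```

Emit:
{"op": "step_arm", "data": {"steps": [[[-0.01,0,0,0],[-0.018,0,0,0],[-0.026,0,0,0],[-0.032,0,0,0],[-0.036,0,0,0]]]}}

```text
clock: 14.97
tool_pos: [0.4313, -0.1702, 0.0463]
ee_rot: [0.71, 0.705, 0.0, -0.0]
contact_force: [-0.9, 4.3, 5.0]
opening: 0.037
```

Emit:
{"op": "step_arm", "data": {"steps": [[[-0.001,0,0,0],[-0.003,0,0,0],[-0.005,0,0,0],[-0.006,0,0,0],[-0.006,0,0,0]]]}}

```text
clock: 15.38
tool_pos: [0.4313, -0.1746, 0.0463]
ee_rot: [0.709, 0.705, 0.0, -0.0]
contact_force: [-1.1, 4.3, 4.0]
opening: 0.0369
```

Emit:
{"op": "step_arm", "data": {"steps": [[[-0.001,0,0,0],[-0.002,0,0,0],[-0.003,0,0,0],[-0.003,0,0,0]]]}}

```text
clock: 15.72
tool_pos: [0.4316, -0.1754, 0.0465]
ee_rot: [0.708, 0.706, 0.001, -0.001]
contact_force: [-1.0, 12.0, 9.4]
opening: 0.0367
```

Force rose to 12 N at y=-0.1754, the stop. I'm relaxing, releasing, and rising straight up.

Emit:
{"op": "step_arm", "data": {"steps": [[[0.002,0,0,0],[0.003,0,0,0],[0.003,0,0,0]]]}}

```text
clock: 15.97
tool_pos: [0.4315, -0.175, 0.0465]
ee_rot: [0.709, 0.705, 0.0, 0.0]
contact_force: [0.4, 4.4, 6.2]
opening: 0.0366
```

Emit:
{"op": "step_arm", "data": {"steps": [[[0,0,0,0],[0,0,0,0],[0,0,0,0],[0,0,0,0],[0,0,0,0]]], "fingers": 0.058}}

```text
clock: 16.38
tool_pos: [0.431, -0.1758, 0.0462]
ee_rot: [0.71, 0.705, -0.0, -0.0]
contact_force: [0.0, 0.0, 0.4]
opening: 0.0579
```

Emit:
{"op": "step_arm", "data": {"steps": [[[0,0,-0.005,0],[0,0,-0.015,0],[0,0,-0.03,0],[0,0,-0.05,0],[0,0,-0.075,0]]]}}

```text
clock: 16.8
tool_pos: [0.4306, -0.175, 0.1221]
ee_rot: [0.709, 0.705, -0.0, -0.001]
contact_force: [0.8, 0.3, 0.0]
opening: 0.0577
```

Emit:
{"op": "step_arm", "data": {"steps": [[[0,0,-0.025,0],[0,0,-0.05,0],[0,0,-0.07,0],[0,0,-0.08,0],[0,0,-0.08,0]]]}}

```text
clock: 17.22
tool_pos: [0.4325, -0.1758, 0.2039]
ee_rot: [0.709, 0.705, 0.0, 0.002]
contact_force: [1.0, -0.7, -0.1]
opening: 0.058
```

```bash
cat > z.py <<'E'
from h import *
from n import red
im=shot("wrist"); sc=shot("scene"); s=im["st"]; print(s["tool_pos"],s["contact_force"].round(1))
c=im["color"][:,:,::-1].copy(); d=sc["color"][:,:,::-1].copy()
ang=np.linspace(0,2*np.pi,60); ring=np.c_[.4315+.019*np.cos(ang),-.1752+.019*np.sin(ang),0*ang+.008]
u=np.array([-np.cos(1.309-.012),-np.sin(1.309-.012)]); n=np.array([-u[1],u[0]]); b=np.array([.4815,-.0795])
l=[[-.014,-.006],[.022,-.006],[.022,-.0035],[.038,0],[.022,.0035],[.022,.006],[-.014,.006]]
bar=[[*(b+a*u+e*n),.068] for a,e in l]
print("base",pix(sc,[.4315,-.1752,.008]),"net",[(np.round(k["box"],0),round(k["p"],2)) for k in spot_in("small_jar",sc)[:2]],"wrist",[(np.round(k["box"],0),round(k["p"],2)) for k in spot_in("small_jar",im)[:2]],pix(im,ring).min(0),pix(im,ring).max(0))
print("large",[(np.round(k["box"],0),round(k["p"],2)) for k in spot_in("large_jar",sc)[:1]])
cv2.polylines(d,[np.int32(pix(sc,ring))],True,(0,255,0),1)
cv2.polylines(c,[np.int32(pix(im,ring))],True,(0,255,0),1); cv2.polylines(c,[np.int32(pix(im,bar))],True,(0,255,0),1)
d=cv2.resize(d[140:250,260:400],(400,314),interpolation=cv2.INTER_CUBIC); c=cv2.resize(c,(400,300),interpolation=cv2.INTER_AREA)
f=im["color"][:,:,::-1]; cv2.imwrite("pics/z.png",cv2.resize(np.vstack([np.hstack([c,d[:300]])]),None,fx=1,fy=1))
E
python3 z.py
```

```text
[ 0.43253378 -0.17582978  0.20391107] [ 1.  -0.7 -0.1]
base [[358.05601619 183.53994437]] net [(array([352., 152., 369., 186.]), 0.91)] wrist [(array([266., 173., 304., 227.]), 0.87)] [266.85909222 171.52635361] [299.69805823 203.79408718]
large [(array([214., 238., 251., 309.]), 0.92)]
```

View pics/z.png

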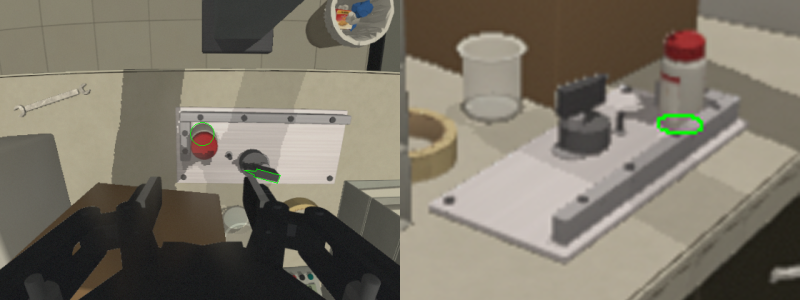

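The jar stands upright in its corner by the stop, the bar lies on its overlay pointing towards the pin, and the large jar's box is unchanged. I'm handing in.

```bash
python3 -c "
from bench import *
print(sense()['clock'],job_done())"
```

```text
the job is handed in; nothing more can be done
17.4667 None
```

I turned the eccentric to the index pin and let go. The small jar then went through the gap to the end stop and was left standing there. I handed in at 17.5 s of the 59 s allowed; no verdict was reported.

- **Eccentric:** I gripped the bar and turned it about 63° counter-clockwise, to an estimated 75° (1.31 rad). The overlay drawn for 1.309 rad matched the close wrist view after release, and again from farther off at the end. I have no direct reading of the joint.
- **Small jar:** I set it on the plate in the left end of the lane, released it so it stood flat, and regripped it. The slide to the stop showed about 1 N sideways. The stop stopped it at y = -0.1754, where the force along the lane rose to 12 N. After release the last pictures showed it upright at the stop, within a few mm of the expected place.
- **Large jar:** its box in the scene camera is the same as at the start.
- **Robot:** at hand-in the gripper was about 0.2 m up with no contact.

Two checks disagreed:

- **Guide yaw:** the estimates ranged from -0.3° to -1.2° between views, so I used about -0.9° for the slide.
- **Jar base at lane start:** in the small overlay picture the base seemed not to fit its drawn ring. The scene box, the red-cap position and the contact height all agreed that it stood on the plate, so I went on.

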